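# Brace the canister and unscrew its tight cap

## Task

Open the canister standing in the blue bench holder: first press the hold-down bar fully down so that its notch straddles the canister's handle and braces it, then unscrew the tight red cap (counter-clockwise from above) until its threads let go. Lift the cap straight off and finish while still holding it level, directly above the canister's mouth and about 3 cm clear of it. Leave the bar down, the canister seated and upright in the holder, and the other things on the bench where they are.

Things in the scene. Friction and masses are not known exactly. Their poses are not given: they have to be found in the camera images.
- cap_center (a point): Centre of the red ribbed screw cap, 56 mm across, 36 mm high, 50 g: 18 mm above its lower rim and 18 mm below its flat top. z up, x along the white mark on top. Screwed on, it is on the canister's axis, 124 mm above the bench. The upper 30 mm of its side is free to grip at any yaw.
- jar_neck (a point): Top of the canister's neck (40 mm across), inside the cap, 116 mm above the canister's underside. A spring seal pushes the cap up with 20 to 27 N and makes it stiff, up to about 0.7 N m, easing as it turns. The lug thread lets go after 50 to 65 degrees of counter-clockwise turn (from above) relative to the canister and stays free for 90 more; turning at constant height is fine. Cap off, the black seal stands 5 mm above this point.
- jar: Canister: beige, round, 75 mm across, shoulder at 80 to 88 mm. Origin under its centre, z up. A 12 mm thick loop handle stands out along its -y to 68 mm from the axis, top edge 70 mm up. Loose in the holder's well, 0.4 to 0.9 kg: unbraced it turns with the cap; braced it still turns up to 8 degrees before the handle meets a prong.
- holder: Blue holder fixed on the bench: plate 200 x 150 x 12 mm with a round well (ring 90 mm across, 32 mm high); origin on the well's axis at bench level, z up. The canister's underside is 12 mm above it. The hold-down bar runs along its -y side, with two pivot cheeks, 98 mm high, at the +x end.
- bar_pivot (a point): Point on the bar's pivot axis, mid-width of the bar, 90 mm above the bench, at (75, -56, 90) mm in the holder's frame, whose axes it shares; the pivot axis is y and the lowered bar points to -x from here.
- hold_bar (a joint): Angle of the hold-down bar, rad: 0 is fully raised (60 degrees above level), 1.05 is fully down (level, at its stop). Starts raised, between 0 and 0.4. It stays where left; friction 0.13 N m.
- bar_knob (a point): Centre of the red ball, 24 mm across, at the free end of the aluminium bar, 150 mm from the pivot and 4 mm above the bar's centre line; when down, at (-75, -56, 94) mm in the holder's frame. The bar is 14 mm wide, 10 mm thick; two prongs under its middle form a 24 mm notch. Push the ball down from above along its arc: 1 to 3 N.
- spray_can: Bystander: spray can, 52 mm across, 170 mm high; origin under its centre.
- mug: Bystander: white mug, 80 mm across, 95 mm high; origin under its centre.
- oil_bottle: Bystander: grey oil bottle, 68 mm across, 180 mm high; origin under its centre.
- parts_carton: Bystander: small cardboard carton 90 x 120 x 60 mm; origin under its centre.
- tape: Bystander: yellow tape measure 70 x 35 x 65 mm; origin under its centre.
- screwdriver: Bystander: screwdriver lying on the bench, about 200 mm long.
Mind the look-alikes: they are no part of the job. What is shaped like the part that bears cap_center but green or grey is not meant.

How it is judged:
By the outcome, as a careful person would: the job done as asked, in the order asked, and still so for the second after the job is handed in, while the arm keeps its last pose, push and grip.
It also fails if it takes over 48 s, if anything falls off the work surface, if the arm or the gripper's body presses on something with over 40 N, if the wrist force passes 120 N, or if a joint passes its speed limit or range.

## Robot

A 6-joint arm with a two-finger parallel gripper is mounted at the origin on the work surface. World frame = base frame: x ahead of the robot, y to its left, z up, the work surface at z = 0. Lengths are in mm, angles in degrees, forces in N, time in s.
With the tool pointing down it reaches from about 350 to 850 mm from the base axis. Payload 8.1 kg.
Tool frame: the origin (TCP) lies midway between the tips of the shut fingers; the grasp point (between the pads) lies 19 mm behind it; z points along the fingers, y is the direction in which the jaws open and shut (so a half turn about z gives the same grasp; the last joint's range is limited). The gripper opens to 85 mm and grips with 20 to 120 N. Pads are 22 mm wide; open, the fingers measure 114 mm over their backs; the gripper's body (76 mm by 85 mm) begins 54 mm behind the grasp point. The pads swing forward as they close: fully open they stand 13 mm farther back than shut.
Start: joints at [68.847, 7.471, 85.268, -0, 87.261, -4.893], TCP at [167.981, 576.01, 231.292] pointing down, gripper open.
Joint ranges: [-169.43, 169.43], [-51.17, 129.36], [1.28, 143.12], [-76.62, 256.62], [0, 156.53], [-152.29, 152.29]. Speed limits (degrees/s): [136.94, 136.94, 159.86, 180, 180, 180].

## Interface

Orientations are given as [roll, pitch, yaw] about the fixed x, y, z axes, in that order (R = Rz(yaw) Ry(pitch) Rx(roll)).
In Python, from bench import r gives the robot as it stands.
- The arm moves only by the shell command python3 -m jog 'ROWS' [FORCE]. ROWS is JSON, a list of rows, each a list of 5 numbers: the shift along the tool's x, y, z in m, then the turn about the tool's z in rad, then the opening, from 0 (shut) to 1 (fully open). A call has 1 to 20 rows; each row is the pose to reach, as a shift and turn from the pose measured when the call began, along the tool's axes at that moment; what a row does not reach only later rows make up. A row lasts 1/10 s, in which the tool goes at most 50 mm and 8.59 degrees, less where a joint would pass 70% of its speed; a pose out of reach is approached as far as the arm can. A call with a gripper value outside its range is refused whole. The fingers move at their own pace and stop on an object; FORCE is the grip in N (left out, the last holds). Time passes only in rows, so rows that repeat a pose let the fingers close. It gives the time, the measured TCP pose, the force and the opening at its end, in the units of the state.
- r.sense(): the state, without advancing time (a new reading comes with each control period).
- r.snapshot(name): name is "scene" or "top"; returns a dict with "pixels" (480x640x3 uint8, red, green, blue), "K" (3x3 intrinsics, pixels), "R" (3x3) and "t" (3): a world point X has camera coordinates R X + t. Camera axes: x right, y down, z forward; pixel columns grow to the right and rows downward; lengths in mm; the calibration is good to about 2 mm. A picture is of the moment at which its call begins. There is no depth.
- r.hand_in(): hands the job in, once; it reports no verdict.
The state is a dict: "time": time; "joint_pos": joint angles; "qd": joint speeds; "joint_efforts": joint torques, N m; "tool_pos": TCP position; "tcp_rot": TCP orientation; "ft_force": force on the tool from outside, world axes, zero at the start; "wrist_torque": the same for the moment, N m; "finger_gap": finger opening in mm.
Only numpy, scipy, OpenCV 4.12 (cv2) and the standard library are available. Lean on these libraries where they do the work, as an engineer would, in place of code of your own. Each camera call takes 0.05 s, during which the arm holds its last target.

## Working session

There is one attempt and no reset: what is moved stays moved. The work goes in short steps, Python scripts to look and compute and a shell command to move; the robot and the scene stay as the last step left them, time stands still between calls to the robot, and variables do not carry over. Pictures are saved under pics/ and viewed, and the job is handed in when it is done.

```bash
ls; mkdir -p pics; python3 - <<'E'
from bench import r
import cv2,json,numpy as np
print(r.sense())
for n in("scene","top"):
    s=r.snapshot(n); cv2.imwrite(f"pics/{n}0.png",s["pixels"][:,:,::-1])
    print(n,s["K"],s["R"],s["t"])
    np.savez(f"{n}0.npz",**s)
E
```

```text
pics
{'time': 0.0, 'joint_pos': array([ 6.88475775e+01,  7.51612500e+00,  8.53312969e+01, -2.31672911e-03,
        8.72617787e+01, -4.89106922e+00]), 'qd': array([ 0.12492183, -0.05288628,  0.13226567,  0.09847622,  0.00611829,
       -0.01628037]), 'joint_efforts': array([ 9.15120690e-04, -5.69357371e+01, -5.00573552e+01, -2.15891455e-04,
        1.40571536e-02, -2.63373664e-05]), 'tool_pos': array([167.77819472, 575.47193908, 230.2145035 ]), 'tcp_rot': array([-1.79891000e+02, -7.00517543e-03,  1.63738753e+02]), 'ft_force': array([ 0.19834558, -0.09085348,  0.14316599]), 'wrist_torque': array([-0.01392032,  0.00486864,  0.01383117]), 'finger_gap': 85.62170656085519}
scene [[483.33718437   0.         324.01203464]
 [  0.         483.33718437 233.74071819]
 [  0.           0.           1.        ]] [[-0.41947851  0.90767791 -0.01259333]
 [ 0.56502187  0.25021364 -0.78622097]
 [-0.71048439 -0.33691831 -0.61781712]] [ 230.6836868  -168.55675988 1645.38842888]
top [[461.51819198   0.         321.9868762 ]
 [  0.         461.51819198 240.78593753]
 [  0.           0.           1.        ]] [[-0.01215523 -0.99988266 -0.00932338]
 [-0.99714251  0.01281611 -0.07444832]
 [ 0.07455907  0.0083918  -0.99718129]] [  19.01104958  498.01949362 1329.12846327]
```

View pics/scene0.png

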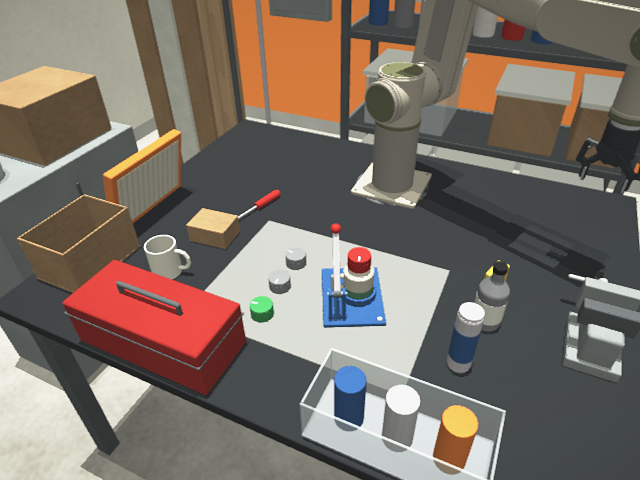

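View pics/top0.png

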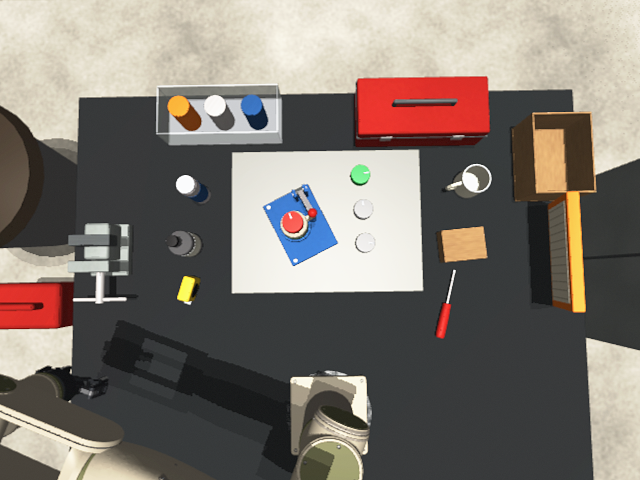

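The red cap sits on the canister in the blue holder: scene (359,258), top (293,223). The look-alike caps on the mat are green, scene (262,308), and grey, at (280,281) and (295,258). I'll enlarge both views to confirm.

```bash
python3 - <<'E'
import cv2
a=cv2.imread("pics/scene0.png")[210:340,300:400]; cv2.imwrite("pics/sc_crop0.png",cv2.resize(a,None,fx=4.6,fy=4.6,interpolation=cv2.INTER_CUBIC)[:598])
a=cv2.imread("pics/top0.png")[175:275,250:350]; cv2.imwrite("pics/top_crop0.png",cv2.resize(a,None,fx=6,fy=6,interpolation=cv2.INTER_CUBIC))
E
```

```text
(no output)
```

View pics/sc_crop0.png

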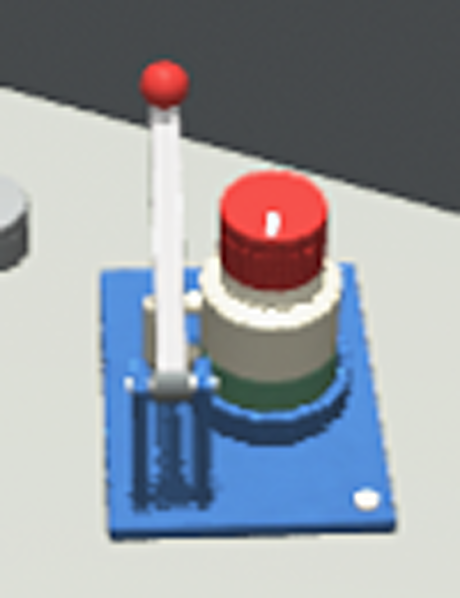

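View pics/top_crop0.png

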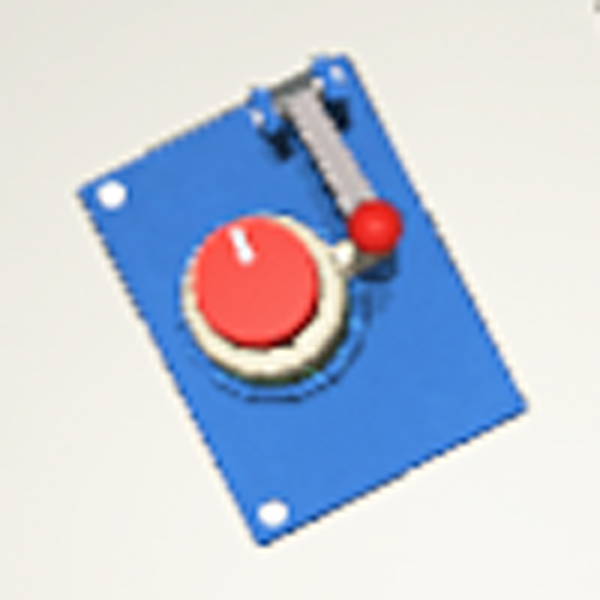

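The crop confirms it. The only red ribbed cap with a white mark is on the beige canister: its top face is at crop (273,208) in scene and (256,281) in top. The ball is at (164,84) and (376,228). Next I triangulate these points.

```bash
cat > h.py <<'E'
import numpy as np
from scipy.optimize import least_squares
C={n:dict(np.load(f"{n}0.npz")) for n in("scene","top")}
def sc(u,v): return ((u+.5)/4.6-.5+300,(v+.5)/4.6-.5+210)
def tp(u,v): return ((u+.5)/6-.5+250,(v+.5)/6-.5+175)
def proj(n,X):
    c=C[n]; p=c["K"]@(c["R"]@np.asarray(X,float)+c["t"]); return p[:2]/p[2]
def tri(a,b):
    f=lambda X:np.r_[proj("scene",X)-a,proj("top",X)-b]
    s=least_squares(f,[500,0,100]); return s.x,s.fun
def plane(n,uv,z):
    c=C[n]; d=c["R"].T@np.linalg.inv(c["K"])@[*uv,1]; o=-c["R"].T@c["t"]
    return o+d*(z-o[2])/d[2]
E
python3 - <<'E'
from h import *
np.set_printoptions(precision=1,suppress=True)
print("cap top",*tri(sc(273,208),tp(256,281)))
print("knob",*tri(sc(164,84),tp(376,228)))
print("pivot",*tri(sc(172,382),tp(294,92)))
T=[plane("top",tp(*p),12) for p in((80,190),(345,57),(527,407),(262,547))]
S=[plane("scene",sc(*p),12) for p in((112,538),(395,530),(355,265),(102,270))]
print(np.array(T));print(np.array(S))
for P in(T,S):
    P=np.array(P)
    print("ctr",P.mean(0),[np.linalg.norm(P[i]-P[i-1]) for i in range(4)])
# T order: A(80,190) B(345,57) C D ; x axis = from D->A, C->B
P=np.array(T); x=(P[0]-P[3]+P[1]-P[2]);print("yaw",np.degrees(np.arctan2(x[1],x[0])))
P=np.array(S); x=(P[0]-P[3]+P[1]-P[2]);print("yaw",np.degrees(np.arctan2(x[1],x[0])))
E
```

```text
cap top [542.1  89.9 140.4] [ 0.2  0.   0.2 -0.1]
knob [555.2  34.3 212.6] [ 0.2  0.   0.2 -0.1]
pivot [635.7  74.6  94. ] [ 0.3  0.   0.3 -0.1]
[[603.3 186.1  12. ]
 [667.7  54.9  12. ]
 [493.3 -32.4  12. ]
 [426.6  97.8  12. ]]
[[676.   58.3  12. ]
 [611.7 188.4  12. ]
 [429.6 100.8  12. ]
 [493.7 -32.4  12. ]]
ctr [547.7  76.6  12. ] [np.float64(197.5574111142623), np.float64(146.16388961198328), np.float64(195.0332665792502), np.float64(146.2513408951836)]
ctr [552.8  78.8  12. ] [np.float64(203.66444815054797), np.float64(145.14624548313108), np.float64(202.1409945545783), np.float64(147.8194773734533)]
yaw 26.57991089904729
yaw 26.076189539483288
```

Checks on the measurements:
- **Cap top:** z is 140 against an expected 142, with the axis at about (542, 90).
- **Holder:** yaw is about 26.5°. The pivot agrees with (75,-56) mapped through that pose: predicted (634, 73), measured (636, 75).
- **Bar:** the ball's position fits a bar angle of about 52° above level.

I'll move above the ball with the gripper shut and tool yaw 116.5°, so that tool y lies along holder x.

```bash
python3 -m jog '[[-0.05,-0.04,-0.04,0.08,0],[-0.525,-0.410,-0.04,0.824,0],[-0.525,-0.410,-0.04,0.824,0],[-0.525,-0.410,-0.04,0.824,0],[-0.525,-0.410,-0.04,0.824,0],[-0.525,-0.410,-0.04,0.824,0],[-0.525,-0.410,-0.04,0.824,0],[-0.525,-0.410,-0.04,0.824,0],[-0.525,-0.410,-0.04,0.824,0],[-0.525,-0.410,-0.04,0.824,0],[-0.525,-0.410,-0.04,0.824,0],[-0.525,-0.410,-0.04,0.824,0],[-0.525,-0.410,-0.04,0.824,0],[-0.525,-0.410,-0.04,0.824,0],[-0.525,-0.410,-0.04,0.824,0],[-0.525,-0.410,-0.04,0.824,0],[-0.525,-0.410,-0.04,0.824,0],[-0.525,-0.410,-0.04,0.824,0],[-0.525,-0.410,-0.04,0.824,0],[-0.525,-0.410,-0.04,0.824,0]]' 60
cat > look.py <<'E'
import sys,cv2,numpy as np
from bench import r
k=sys.argv[1]
np.set_printoptions(precision=1,suppress=True)
s=r.sense(); print({q:s[q] for q in("time","tool_pos","tcp_rot","ft_force","wrist_torque","finger_gap")},s["joint_pos"])
a=r.snapshot("scene")["pixels"][:,:,::-1][190:340,270:430]
b=r.snapshot("top")["pixels"][:,:,::-1][160:280,240:368]
a=cv2.resize(a,(640,600),interpolation=cv2.INTER_CUBIC)[:,:]; b=cv2.resize(b,(640,600),interpolation=cv2.INTER_CUBIC)
cv2.imwrite(f"pics/{k}_s.png",a); cv2.imwrite(f"pics/{k}_t.png",b)
E
python3 look.py a1
```

```text
time: 2.1
tool_pos: [556.8, 35.7, 271.2]
tcp_rot: [-179.9, 0.1, 116.6]
ft_force: [0.1, 0.4, -0.2]
finger_gap: -0.3
{'time': 2.1, 'tool_pos': array([556.8,  35.7, 271.2]), 'tcp_rot': array([-179.9,    0.1,  116.6]), 'ft_force': array([ 0.1,  0.4, -0.2]), 'wrist_torque': array([-0.,  0., -0.]), 'finger_gap': -0.29928128861932707} [ -1.5   0.2  88.7  -0.1  91.1 -28.1]
```

View pics/a1_s.png

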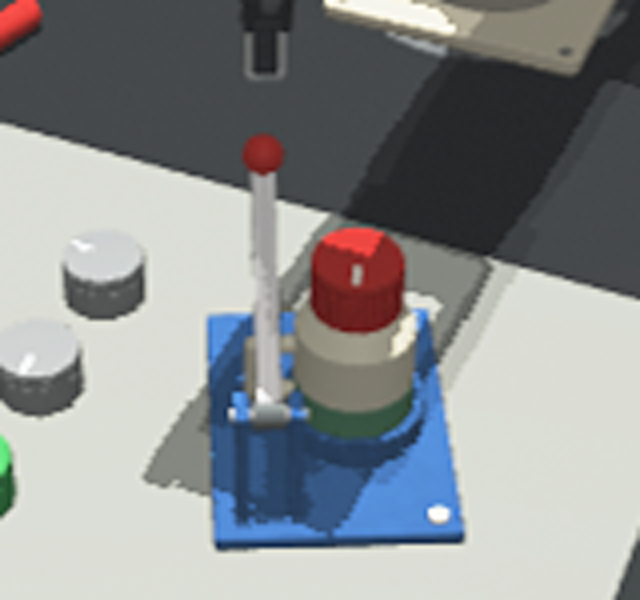

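View pics/a1_t.png

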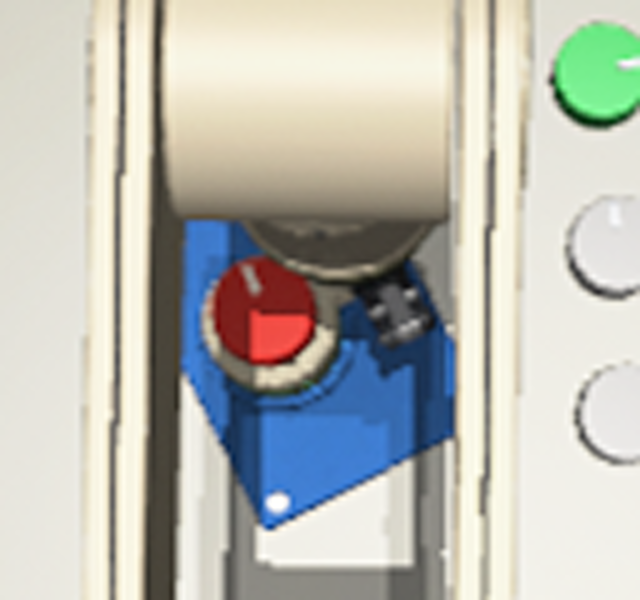

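The scene crop shows the shut tips at (265,72), directly over the ball at (263,153). I'll push the ball along its arc.

```bash
python3 -m jog '[[-0.001,-0.002,0.02,0,0],[-0.001,-0.002,0.04,0,0],[-0.001,-0.004,0.048,0,0],[-0.001,-0.009,0.053,0,0],[-0.001,-0.017,0.060,0,0],[-0.001,-0.024,0.068,0,0],[-0.001,-0.031,0.076,0,0],[-0.001,-0.037,0.085,0,0],[-0.001,-0.043,0.093,0,0],[-0.001,-0.048,0.103,0,0],[-0.001,-0.053,0.112,0,0]]'
python3 look.py a2
```

```text
time: 3.3
tool_pos: [509.5, 10.6, 158.1]
tcp_rot: [-179.9, 0.1, 116.6]
ft_force: [0.4, -0.1, 0.6]
finger_gap: -0.1
{'time': 3.3, 'tool_pos': array([509.5,  10.6, 158.1]), 'tcp_rot': array([-179.9,    0.1,  116.6]), 'ft_force': array([ 0.4, -0.1,  0.6]), 'wrist_torque': array([ 0., -0., -0.]), 'finger_gap': -0.14457738881946203} [ -4.5  -3.9 104.6  -0.1  79.3 -31.1]
```

View pics/a2_s.png

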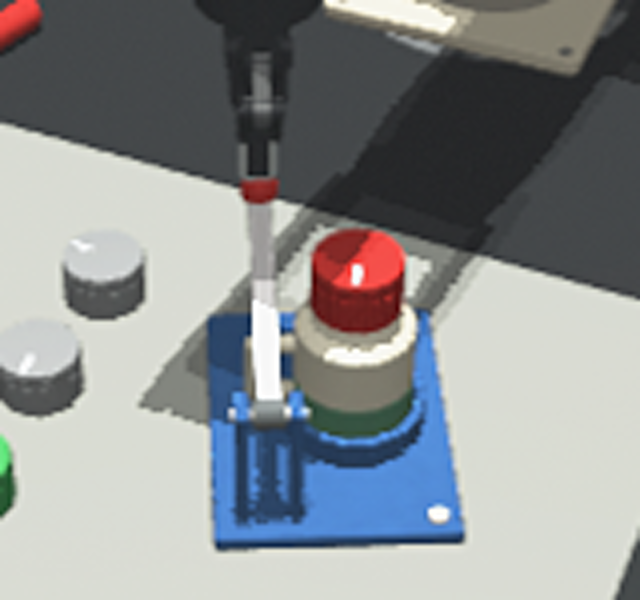

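The ball is under the tips at (260,185) and following. I'll continue down to the stop.

```bash
python3 -m jog '[[0,-0.003,0.010,0,0],[0,-0.006,0.019,0,0],[0,-0.008,0.028,0,0],[0,-0.0095,0.037,0,0],[0,-0.011,0.045,0,0],[0,-0.011,0.052,0,0],[0,-0.011,0.054,0,0],[0,-0.011,0.054,0,0]]'
python3 look.py a3
```

```text
time: 4.2
tool_pos: [498.4, 5.5, 105.0]
tcp_rot: [-179.8, -0.0, 116.6]
ft_force: [-11.4, -0.6, 20.6]
finger_gap: 0.2
{'time': 4.2, 'tool_pos': array([498.4,   5.5, 105. ]), 'tcp_rot': array([-179.8,   -0. ,  116.6]), 'ft_force': array([-11.4,  -0.6,  20.6]), 'wrist_torque': array([0. , 2.1, 0.1]), 'finger_gap': 0.19997140447205813} [ -5.2  -2.4 109.   -0.1  73.6 -31.7]
```

View pics/a3_s.png

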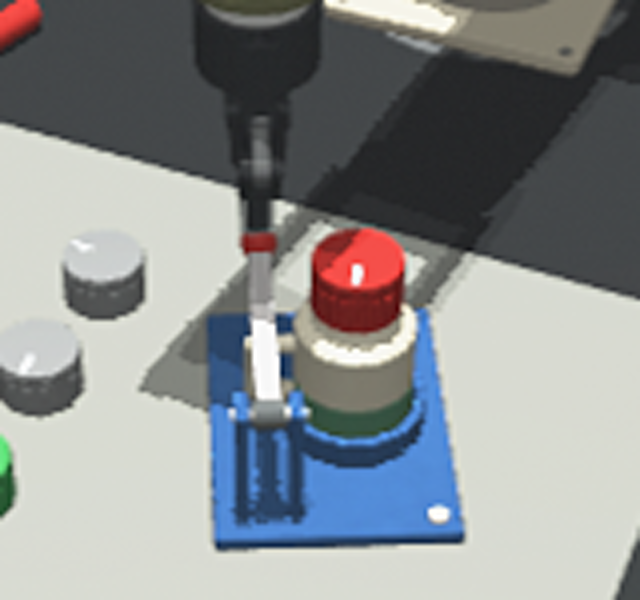

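View pics/a3_t.png

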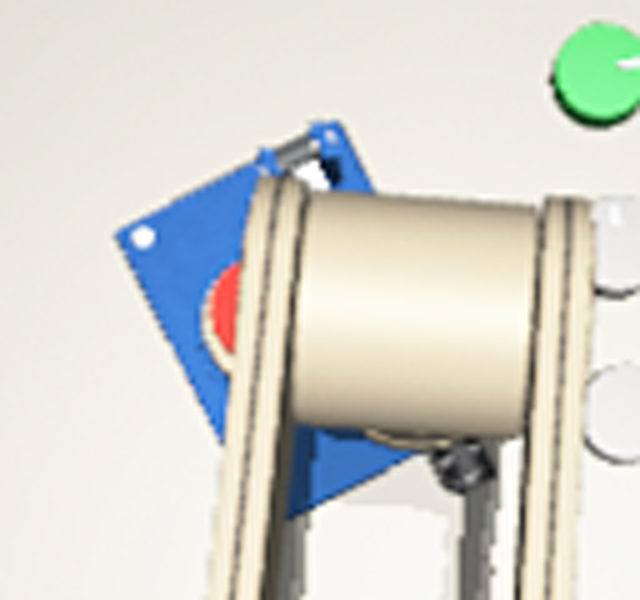

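At z=105 the force rises to 20 N, which is the level stop: ball top expected at 106. I'll lift off, open, move above the cap and check that the bar stays down.

```bash
python3 -m jog '[[0,0,-0.03,0,0],[0,0,-0.07,0,0],[0.01,0.015,-0.09,0,0.5],[0.03,0.045,-0.09,0,1],[0.056,0.077,-0.09,0,1],[0.056,0.077,-0.09,0,1],[0.056,0.077,-0.09,0,1],[0.056,0.077,-0.09,0,1]]'
python3 look.py a4
```

```text
time: 5.1
tool_pos: [542.2, 89.7, 194.2]
tcp_rot: [-179.7, -0.0, 116.6]
ft_force: [-0.5, -0.4, 0.4]
finger_gap: 84.9
{'time': 5.1, 'tool_pos': array([542.2,  89.7, 194.2]), 'tcp_rot': array([-179.7,   -0. ,  116.6]), 'ft_force': array([-0.5, -0.4,  0.4]), 'wrist_torque': array([-0., -0., -0.]), 'finger_gap': 84.89808096651825} [  4.1   1.1  95.9  -0.1  83.3 -22.4]
```

View pics/a4_s.png

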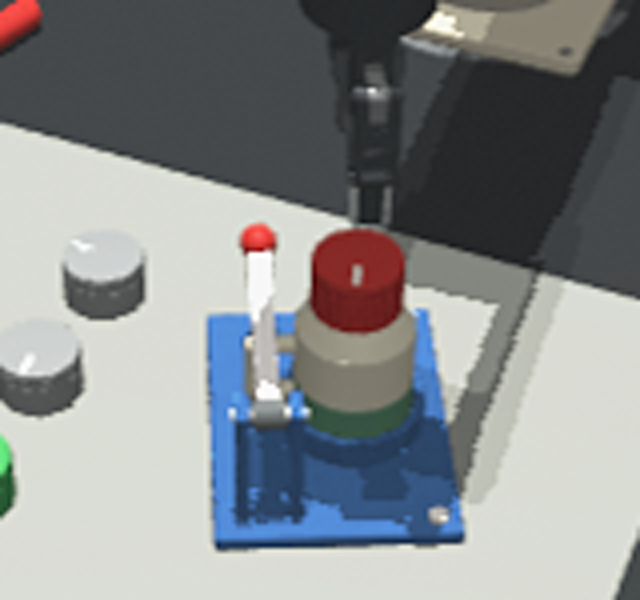

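View pics/a4_t.png

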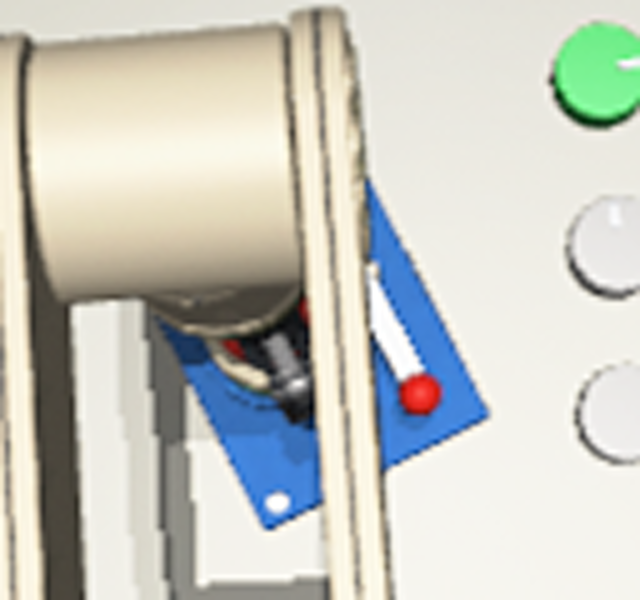

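```bash
python3 - <<'E'
from h import *
np.set_printoptions(precision=1,suppress=True)
print(*tri(((258.5)/4-.5+270,239.5/4-.5+190),(420.5/5-.5+240,394.5/5-.5+160)))
c,s=np.cos(np.radians(26.5)),np.sin(np.radians(26.5))
for O in((542.3,90),):
    print("knob down expected",O[0]-75*c+56*s,O[1]-75*s-56*c)
for z in (94,98,102,106): print(z,(proj("scene",(500.2,6.4,z))-[270,190]+.5)*4)
for X in ((542.3,90,142),(542.2,89.7,207)): print((proj("scene",X)-[270,190]+.5)*4)
E
```

```text
[499.2   6.9  96. ] [ 0.2  0.   0.2 -0.1]
knob down expected 500.16700041399736 6.418839767050933
94 [258.1 242.6]
98 [258.1 237.8]
102 [258.1 233. ]
106 [258.1 228.1]
[358.7 259.5]
[362.  172.6]
```

```bash
python3 - <<'E'
from h import *
from bench import r
import cv2
np.set_printoptions(precision=2,suppress=True)
out=[]
for n,c in(("scene",(334,250)),("top",(324,239))):
    p=r.snapshot(n)["pixels"].astype(int); m=((p[...,0]-np.maximum(p[...,1],p[...,2]))>50)
    w=np.zeros_like(m); w[c[1]-12:c[1]+12,c[0]-12:c[0]+12]=1; m&=w.astype(bool)
    ys,xs=np.nonzero(m); print(n,len(xs),xs.min(),xs.max(),ys.min(),ys.max()); out.append(((xs.min()+xs.max())/2,(ys.min()+ys.max())/2)); out[-1]=(xs.mean(),ys.mean())
print(out,*tri(*out))
p=r.snapshot("scene")["pixels"][235:315,315:395,::-1]
cv2.imwrite("pics/bar.png",cv2.resize(p,(600,600),interpolation=cv2.INTER_CUBIC))
E
```

```text
scene 55 330 338 246 252
top 52 320 327 235 242
[(np.float64(334.0), np.float64(249.1818181818182)), (np.float64(323.5), np.float64(238.5))] [499.08   6.86  96.49] [ 0.37  0.01  0.37 -0.16]
```

View pics/bar.png

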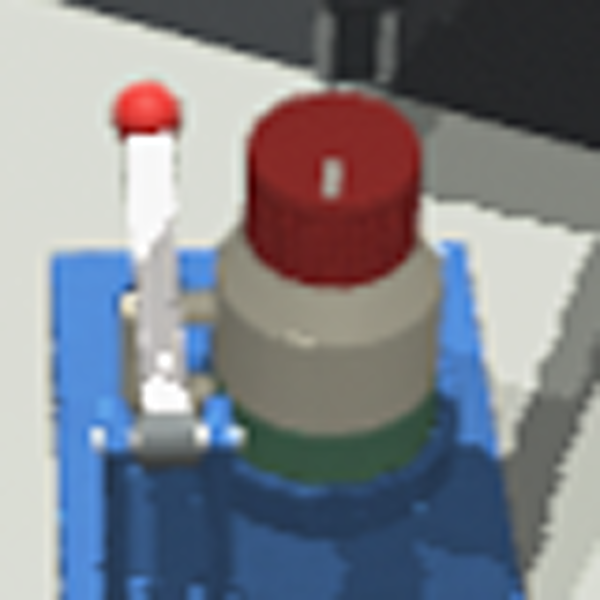

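The ball reads (499,7,96) against an expected (500,6,94). The bar hides its lower edge in the scene view, so the bar counts as down. Now I descend over the cap to TCP z of about 105 and grip.

```bash
python3 -m jog '[[0,0,0.03,0,1],[0,0,0.06,0,1],[0,0,0.08,0,1],[0,0,0.089,0,1],[0,0,0.089,0,1],[0,0,0.089,0,1]]'
python3 look.py a5
```

```text
time: 5.95
tool_pos: [542.9, 89.2, 107.0]
tcp_rot: [-179.9, 0.0, 116.5]
ft_force: [0.8, 0.4, -0.5]
finger_gap: 85.6
{'time': 5.95, 'tool_pos': array([542.9,  89.2, 107. ]), 'tcp_rot': array([-179.9,    0. ,  116.5]), 'ft_force': array([ 0.8,  0.4, -0.5]), 'wrist_torque': array([-0.,  0.,  0.]), 'finger_gap': 85.6472627654553} [  4.    5.4 100.9  -0.1  73.9 -22.4]
```

View pics/a5_s.png

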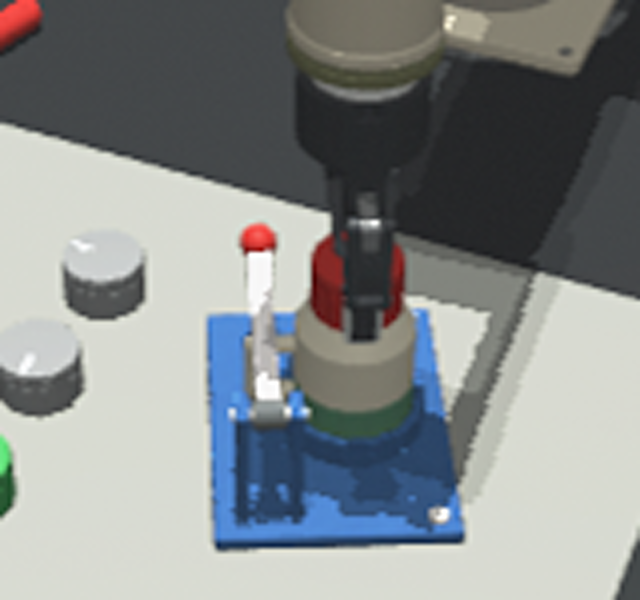

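```bash
python3 -m jog '[[0,0,0.003,0,1],[0,0,0.003,0,0.75],[0,0,0.003,0,0.6],[0,0,0.003,0,0.5],[0,0,0.003,0,0.3],[0,0,0.003,0,0],[0,0,0.003,0,0],[0,0,0.003,0,0],[0,0,0.003,0,0],[0,0,0.003,0,0]]' 115
python3 look.py a6
```

```text
time: 7.05
tool_pos: [543.5, 89.1, 105.4]
tcp_rot: [-179.9, 0.1, 116.5]
ft_force: [-2.7, -0.8, 5.7]
finger_gap: 54.2
{'time': 7.05, 'tool_pos': array([543.5,  89.1, 105.4]), 'tcp_rot': array([-179.9,    0.1,  116.5]), 'ft_force': array([-2.7, -0.8,  5.7]), 'wrist_torque': array([-0.2,  0.6, -0. ]), 'finger_gap': 54.24666446793208} [  4.    5.5 100.9  -0.1  73.6 -22.4]
```

View pics/a6_s.png

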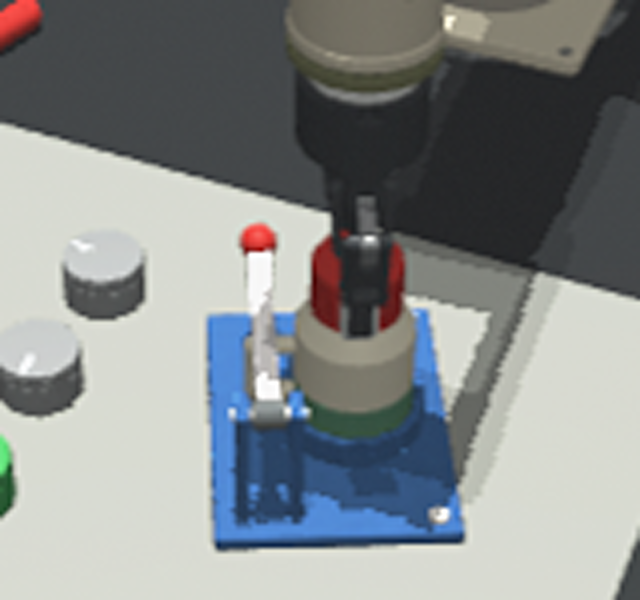

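Gripped at a 54 mm gap. I'll turn counter-clockwise, which is negative about tool z because z points down.

```bash
python3 -m jog '[[0,0,0,-0.06,0],[0,0,0,-0.12,0],[0,0,0,-0.18,0],[0,0,0,-0.24,0],[0,0,0,-0.30,0],[0,0,0,-0.36,0],[0,0,0,-0.42,0],[0,0,0,-0.48,0]]'
python3 look.py a7
```

```text
time: 7.95
tool_pos: [543.2, 89.7, 106.3]
tcp_rot: [-179.9, -0.0, 144.1]
ft_force: [-8.1, 3.1, 7.2]
finger_gap: 54.2
{'time': 7.95, 'tool_pos': array([543.2,  89.7, 106.3]), 'tcp_rot': array([-179.9,   -0. ,  144.1]), 'ft_force': array([-8.1,  3.1,  7.2]), 'wrist_torque': array([ 0.7,  1.1, -0.6]), 'finger_gap': 54.203057666276635} [  4.1   5.4 100.9  -0.   73.8 -50. ]
```

View pics/a7_s.png

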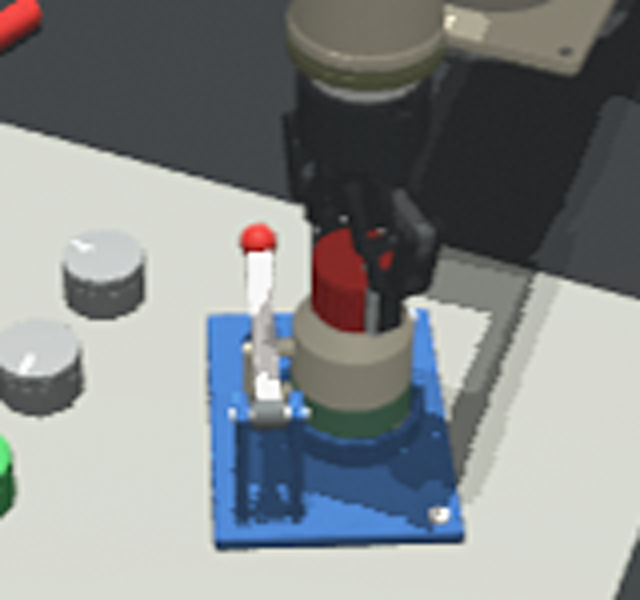

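Wrist torque is -0.6 N m, so the cap is resisting and the brace is holding. I'll continue.

```bash
python3 -m jog '[[0,0,0,-0.07,0],[0,0,0,-0.14,0],[0,0,0,-0.21,0],[0,0,0,-0.28,0],[0,0,0,-0.35,0],[0,0,0,-0.42,0],[0,0,0,-0.49,0],[0,0,0,-0.56,0]]'
python3 look.py a8
python3 -m jog '[[0,0,0,-0.07,0],[0,0,0,-0.14,0],[0,0,0,-0.21,0],[0,0,0,-0.28,0],[0,0,0,-0.35,0],[0,0,0,-0.42,0],[0,0,0,-0.49,0],[0,0,0,-0.52,0],[0,0,0,-0.52,0]]'
python3 look.py a9
```

```text
time: 8.85
tool_pos: [543.4, 89.8, 106.4]
tcp_rot: [-180.0, -0.0, 176.4]
ft_force: [0.4, 0.2, -0.5]
finger_gap: 54.4
{'time': 8.85, 'tool_pos': array([543.4,  89.8, 106.4]), 'tcp_rot': array([-180. ,   -0. ,  176.4]), 'ft_force': array([ 0.4,  0.2, -0.5]), 'wrist_torque': array([ 0. , -0. ,  0.1]), 'finger_gap': 54.41370514542198} [  4.1   5.4 100.9  -0.   73.7 -82.3]
time: 9.85
tool_pos: [543.4, 89.8, 106.4]
tcp_rot: [-180.0, -0.0, -154.0]
ft_force: [0.7, -0.1, 1.5]
finger_gap: 53.9
{'time': 9.85, 'tool_pos': array([543.4,  89.8, 106.4]), 'tcp_rot': array([-180.,   -0., -154.]), 'ft_force': array([ 0.7, -0.1,  1.5]), 'wrist_torque': array([0., 0., 0.]), 'finger_gap': 53.920057848396986} [   4.1    5.4  100.9   -0.    73.7 -111.9]
```

View pics/a8_s.png

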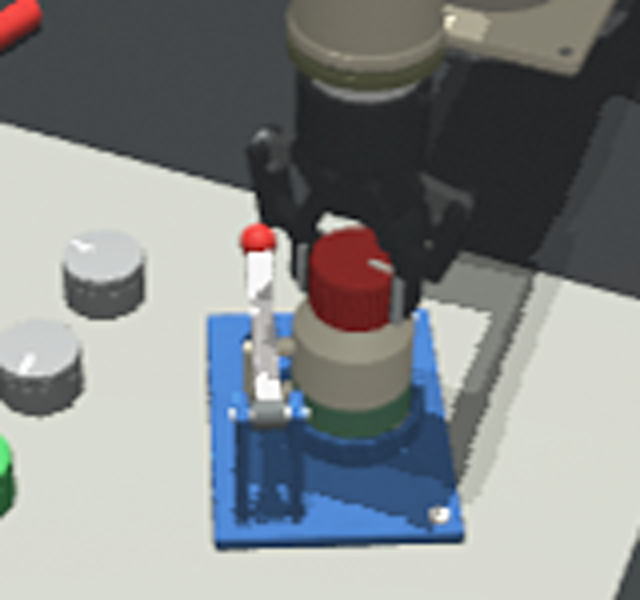

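View pics/a9_s.png

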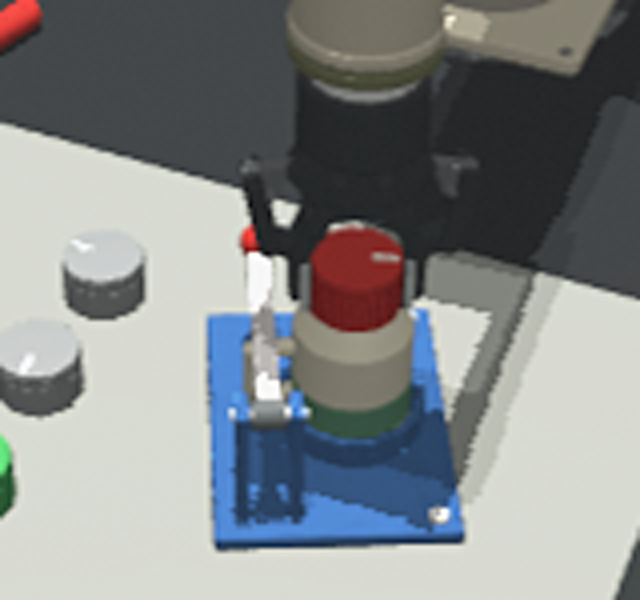

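View pics/a9_t.png

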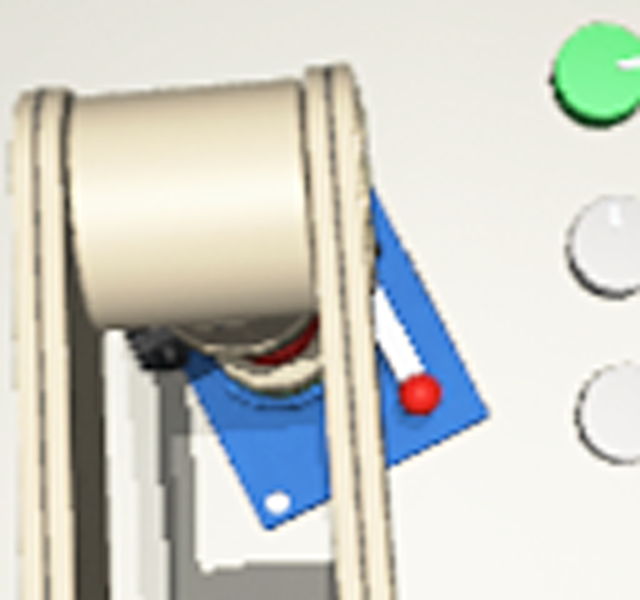

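The turn totals 89.5°. The white mark moved from (357,275) to (385,257), about a quarter turn, so there was no slip. Torque and force are near zero, so the thread is free. The neck top is at z=128 and the rim at z=106, so about 3 cm of clearance needs a lift of about 53 mm.

```bash
python3 -m jog '[[0,0,-0.003,0,0],[0,0,-0.006,0,0],[0,0,-0.010,0,0],[0,0,-0.015,0,0],[0,0,-0.020,0,0]]'
python3 look.py b1
python3 -m jog '[[0,0,-0.006,0,0],[0,0,-0.012,0,0],[0,0,-0.018,0,0],[0,0,-0.024,0,0],[0,0,-0.030,0,0],[0,0,-0.033,0,0],[0,0,-0.033,0,0],[0,0,-0.033,0,0],[0,0,-0.033,0,0],[0,0,-0.033,0,0]]'
python3 look.py b2
```

```text
time: 10.45
tool_pos: [543.5, 89.8, 127.0]
tcp_rot: [-180.0, -0.0, -154.1]
ft_force: [-0.0, 0.4, -0.0]
finger_gap: 54.0
{'time': 10.45, 'tool_pos': array([543.5,  89.8, 127. ]), 'tcp_rot': array([-180. ,   -0. , -154.1]), 'ft_force': array([-0. ,  0.4, -0. ]), 'wrist_torque': array([0., 0., 0.]), 'finger_gap': 54.042203088586376} [   4.1    4.2   99.9   -0.    75.9 -111.8]
time: 11.55
tool_pos: [543.9, 89.8, 160.2]
tcp_rot: [-179.9, 0.0, -154.1]
ft_force: [0.1, -0.1, -0.0]
finger_gap: 54.0
{'time': 11.55, 'tool_pos': array([543.9,  89.8, 160.2]), 'tcp_rot': array([-179.9,    0. , -154.1]), 'ft_force': array([ 0.1, -0.1, -0. ]), 'wrist_torque': array([-0. , -0.1, -0. ]), 'finger_gap': 54.02857592528095} [   4.1    2.5   98.1   -0.    79.4 -111.8]
```

View pics/b1_s.png

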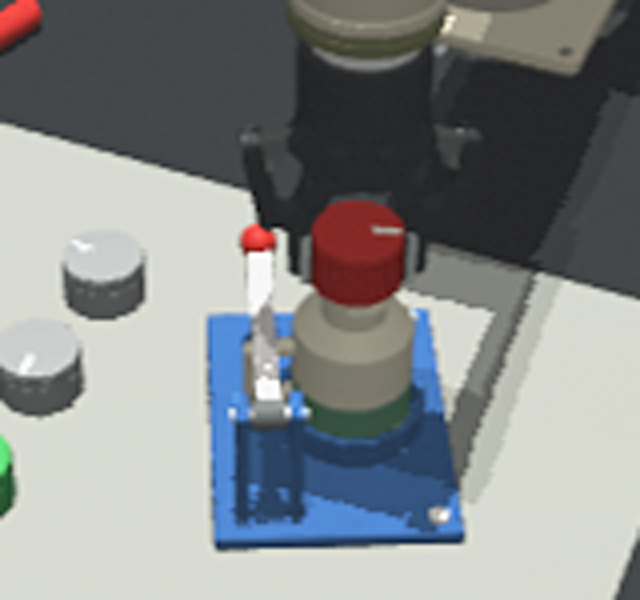

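View pics/b2_s.png

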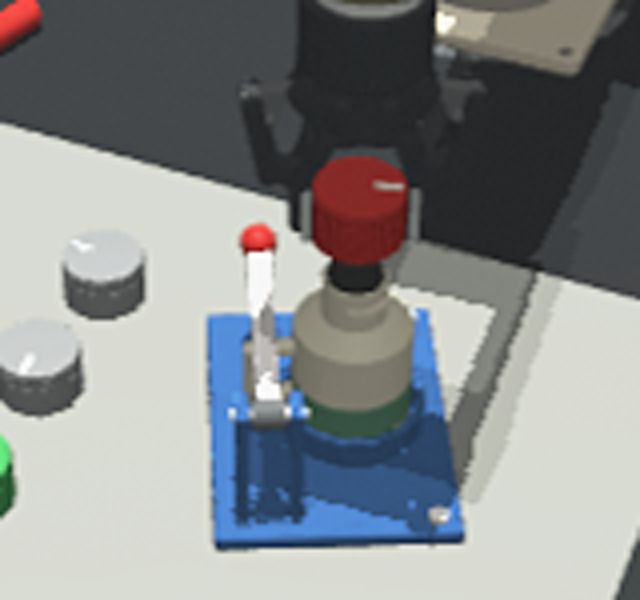

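View pics/b2_t.png

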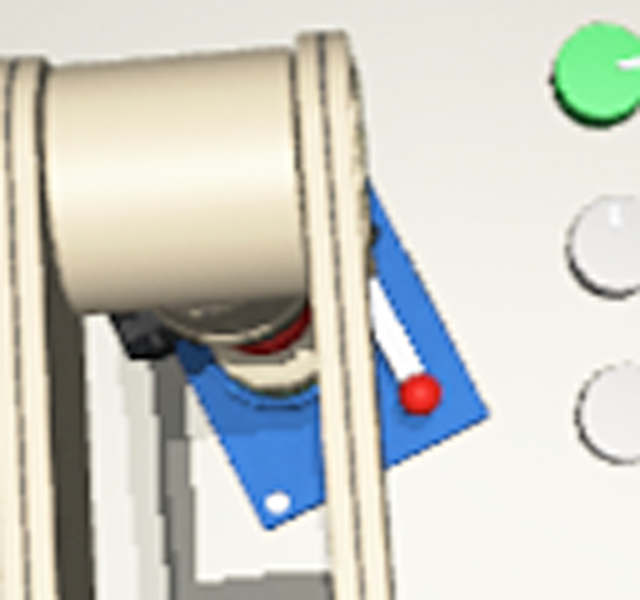

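```bash
python3 - <<'E'
from h import *
np.set_printoptions(precision=1,suppress=True)
for nm,X in(("captop",(543,90,196)),("neck",(543,90,128)),("shoulder",(543,90,96))): print(nm,(proj("scene",X)-[270,190]+.5)*4)
E
python3 - <<'E'
from bench import r
import cv2
for n in("scene","top"): cv2.imwrite(f"pics/{n}9.png",r.snapshot(n)["pixels"][:,:,::-1])
p=cv2.imread("pics/scene9.png")[220:300,320:400]
cv2.imwrite("pics/fin.png",cv2.resize(p,(600,600),interpolation=cv2.INTER_CUBIC))
E
```

```text
captop [361.3 188.6]
neck [357.5 278. ]
shoulder [355.8 317.9]
```

View pics/fin.png

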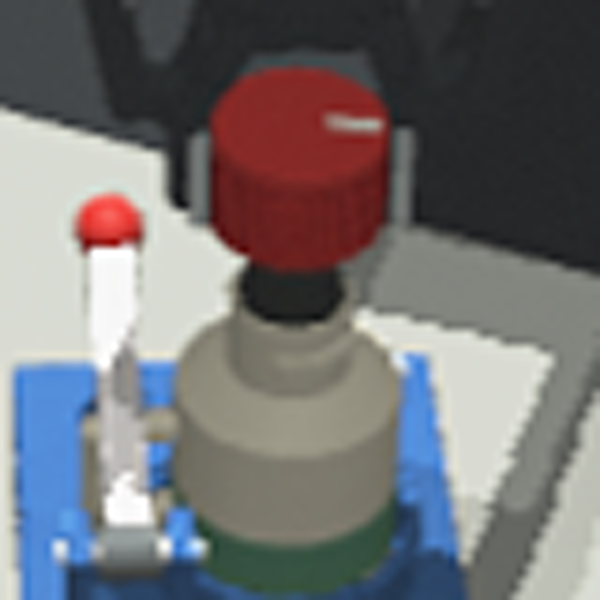

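View pics/scene9.png

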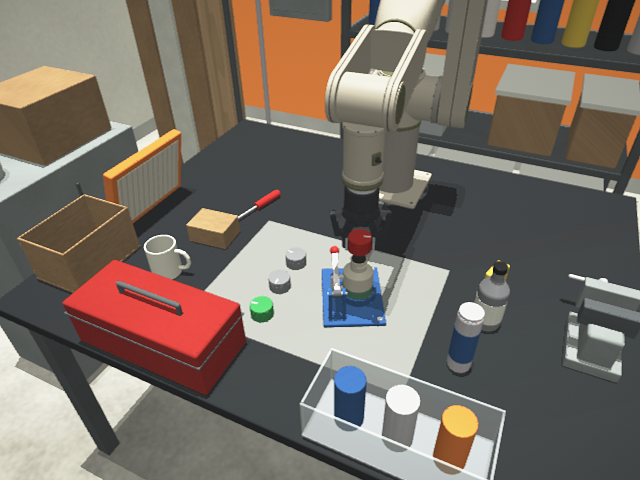

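The final crop shows the cap level at (300,125), with the open neck and black seal right below at (293,295). Both agree with the projected axis to about 1 mm. The bar is still down, the canister is seated and upright, and the bystanders haven't moved.

```bash
python3 -c "
from bench import r
print(r.hand_in())"
```

```text
the job is handed in; nothing more can be done
None
```

I opened the canister and handed the job in at about 12 s of the 48 s allowed; no verdict is reported.

**What I did:** I pushed the bar's ball down its arc to the stop, where the force rose to about 20 N. I gripped the red cap at 115 N and turned it 89.5° counter-clockwise. The wrist torque read 0.6 N m part-way through and dropped to zero once the threads let go. I then lifted the cap straight up by 54 mm.

**Last checks:**
- **Cap:** it is held level, on the canister's axis to within about 1 mm in the scene view. By my numbers its rim is about 32 mm above the neck top, or about 27 mm above the seal.
- **Canister:** it is seated and upright, and the thread and black seal are visible.
- **Bystanders:** the bystanders and look-alike caps appear unmoved.

**Disagreements:** the lowered ball measured about 2 mm high (z 96 against 94). I put this down to the bar hiding the ball's lower edge in the scene view. The finger gap read 54 mm on the 56 mm cap.

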